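Crank a clamp box until it goes slack and take out the mandrel

TASK

The green clamp box is holding a steel mandrel by its foot. Turn the crank clockwise (seen from above) against its drag until it suddenly goes slack, and stop there, because if it is cranked well over half a turn further the box locks the mandrel again. Then lift the mandrel straight out and leave it standing upright on the floor of the blue tray; never tug hard at the mandrel while it is locked, and leave the other things on the bench where they are.

Things in the scene. Friction and masses are not known exactly. Their poses are not given: they have to be found in the camera images.
- clamp_box: fixed green steel box 214x124 mm, top face 68 mm above the bench, on a dark base flange 240x140x12 mm. Origin: centre of its underside; x runs along its length from the crank end (-x) to the mandrel end (+x), z up.
- crank_axis (a point): point on the crank's vertical axis, 68 mm from the box's centre towards -x, 108 mm above the bench (knob's mid-height). After up to 0.15 turn of free play at the start the knob takes about 10 N along its path, once slack about 1 N. The drag ends after 1.1 to 2.8 turns, unseen and different each time. Backwards the crank meets a fixed stop within 1.6 turns of the start.
- knob_mid (a point): middle of the crank's upright red knob: 22 mm diameter, 40 mm tall (88 to 128 mm above the bench), 45 mm from the crank axis, turning freely on its pin, so it can be held and led round in a level circle without turning the hand. The steel crank arm below it lies 76 to 84 mm above the bench.
- mandrel_mid (a point): point on the axis of the upright steel mandrel, half-way up. The mandrel is 100 mm tall, 0.2 to 0.4 kg: a round post 18 mm in diameter on a round foot 36 mm in diameter and 8 mm thick. It stands 12 mm above the bench in the box's socket, its top 44 mm standing out of the box.
- tray_floor (a point): centre of the floor of the fixed blue open tray, 4 mm above the bench. The tray measures 130x120 mm outside, walls 4 mm thick and 30 mm high; its axes are those of the tray, x along the 130 mm side, z up.
- flux_tin: loose green and white round tin, 58 mm diameter, 28 mm tall, a bystander; origin at the centre of its underside
- paint_marker: loose white and yellow marker pen 134 mm long lying on the bench, a bystander; origin under its centre
- tape_roll: loose cream roll of tape 95 mm diameter, 25 mm tall, a bystander; origin at the centre of its underside
- socket (a point): centre of the 45 mm round hole in the box's top face through which the mandrel stands, 52 mm from the box's centre towards +x. The mandrel's foot is locked down inside while the crank drags, free to be lifted from the moment it goes slack and over the next 0.5 turn; from about 0.9 turn on it is locked again; turning back frees it again. Tugging at the locked mandrel with over 30 N counts as a fault.
Things that resemble listed ones, but are neither listed nor needed, are in the scene too. What is shaped like the part that bears mandrel_mid but turquoise is not meant.

How it is judged:
By the outcome, as a careful person would: the job done as asked, in the order asked, and still so for the second after the job is handed in, with the robot touching nothing.
It also fails if it takes over 72 s, if anything falls off the work surface, if the arm or the gripper's body presses on something with over 40 N, if the wrist force passes 120 N, or if a joint passes its speed limit or range.

ROBOT

A 6-joint arm with a two-finger parallel gripper is mounted at the origin on a cart in front of the work surface, level with it; the furniture and walls round the work are solid. World frame = base frame: x ahead of the robot, y to its left, z up, the work surface at z = 0. Lengths are in mm, angles in degrees, forces in N, time in s.
With the tool pointing down it reaches from about 300 to 850 mm from the base axis. Payload 4.2 kg.
Tool frame: the origin (TCP) lies midway between the tips of the shut fingers; the grasp point (between the pads) lies 19 mm behind it (env.hold_point_z is the z of the grasp point in the tool frame, in mm); z points along the fingers, y is the direction in which the jaws open and shut (so a half turn about z gives the same grasp; the last joint's range is limited). The gripper opens to 91 mm and grips with 3 to 60 N. Pads are 32 mm wide; open, the fingers measure 118 mm over their backs; the gripper's body (76 mm by 178 mm) begins 60 mm behind the grasp point.
Start: joints at [-76.948, 18.312, 89.639, -0, 72.044, -1.146], TCP at [141.034, -557.452, 213.976] pointing down, gripper open.
Joint ranges: [-177.97, 177.97], [-48.28, 115.42], [12.27, 149.76], [-77.06, 257.06], [2.81, 150.46], [-146.56, 146.56]. Speed limits (degrees/s): [147.25, 147.25, 180, 180, 180, 180].

INTERFACE

Orientations are given as [roll, pitch, yaw] about the fixed x, y, z axes, in that order (R = Rz(yaw) Ry(pitch) Rx(roll)).
In Python, from workcell import env, grab_frame, camera_params, spotter gives the robot as it stands. The module is installed in compiled form; this text tells all that it offers.
- The arm moves only by the shell command python3 -m jog 'ROWS' [FORCE]. ROWS is text: rows parted by semicolons, each of 7 numbers parted by spaces: the turn, a rotation vector about the world's x, y, z in units of 5 degrees (1.0 is 5 degrees), then the shift along the world's x, y, z in units of 25 mm (1.0 is 25 mm), then the opening, from 0 (shut) to 1 (fully open). A call has 1 to 5 rows; each row is the pose to reach, as a shift and turn from the pose commanded when the call began; what a row does not reach only later rows make up. A row lasts 1/8 s, in which the tool goes at most 62.5 mm and 10.7 degrees, less where a joint would pass 70% of its speed; a pose out of reach is approached as far as the arm can. A call with a gripper value outside its range is refused whole. The fingers move at their own pace and stop on an object; FORCE is the grip in N (left out, the last holds). Time passes only in rows, so rows that repeat a pose let the fingers close. It gives the time, the measured TCP pose, the force and the opening at its end, in the units of the state.
- env.state(): the state, without advancing time (a new reading comes with each control period).
- grab_frame(name): name is "side" or "top"; returns the picture (420x560x3 uint8, red, green, blue); there is no depth.
- camera_params(name): a dict with "K" (3x3 intrinsics, pixels), "rvec" (rotation vector, rad) and "tvec" (3), from world to camera coordinates, as OpenCV has them. Camera axes: x right, y down, z forward; pixel columns grow to the right and rows downward; lengths in mm; the calibration is good to about 2 mm. A picture is of the moment at which its call begins. camera_params takes no time and is no camera call.
- env.job_done(): hands the job in, once; it reports no verdict.
Trained networks look in the newest picture that a camera, given by its name, has taken for a name from the list of things; names that differ only in an ending like _2 or _b are one class to them, and where a whole thing is asked for, a point or a joint stands for the part that bears it (a point fixed in the world has none). Each returns a list of dicts, best first, with "conf" (0 to 1); they miss things now and then, are a little off and sometimes report something else, mostly with a low value. They report only what shows in the picture. A call takes as long as a camera call. They do not tell look-alikes from the thing itself.
- spotter.look_for(query, camera): "box" ([left, top, width, height] in pixels, round what is visible of it).
- spotter.trace(query, camera): "region" (420x560 bool, what is visible of it) and "box" ([left, top, width, height] in pixels, round what is visible of it).
The state is a dict: "time_s": time; "qpos": joint angles; "qvel": joint speeds; "effort": joint torques, N m; "ee_pos": TCP position; "ee_rot": TCP orientation; "force": force on the tool from outside, world axes, zero at the start; "torque": the same for the moment, N m; "gripper_width": finger opening in mm.
Only numpy, scipy, OpenCV 4.12 (cv2) and the standard library are available. Lean on these libraries where they do the work, as an engineer would, in place of code of your own. Each camera call takes 0.05 s, during which the arm holds its last target. There are 200 camera calls.

## Working session

There is one attempt and no reset: what is moved stays moved. The work goes in short steps, Python scripts to look and compute and a shell command to move; the robot and the scene stay as the last step left them, time stands still between calls to the robot, and variables do not carry over. Pictures are saved under pics/ and viewed, about 8 in all and at most 12, crops included, and the job is handed in when it is done.

```bash
mkdir -p pics
cat > h.py <<'E'
import numpy as np, cv2
from workcell import env, grab_frame, camera_params, spotter
def ray(cam,u,v):
    p=camera_params(cam);R=cv2.Rodrigues(np.array(p["rvec"],float))[0];t=np.array(p["tvec"],float).ravel()
    d=R.T@np.linalg.inv(np.array(p["K"]))@np.array([u,v,1.]);return -R.T@t,d
def at_z(cam,u,v,z):
    c,d=ray(cam,u,v);return c+d*(z-c[2])/d[2]
def proj(cam,P):
    p=camera_params(cam);return cv2.projectPoints(np.array(P,float).reshape(-1,1,3),np.array(p["rvec"],float),np.array(p["tvec"],float),np.array(p["K"],float),None)[0].reshape(-1,2)
def snap(cam,name):
    im=grab_frame(cam);cv2.imwrite(f"pics/{name}.png",im[:,:,::-1]);return im
E
python3 - <<'E'
from h import *
for c in("top","side"):
    snap(c,c+"0");print(c,ray(c,280,210))
    for q in("clamp_box","knob_mid","mandrel_mid","tray_floor"):
        for r in spotter.look_for(q,c)[:3]:print(q,round(r["conf"],2),np.round(r["box"],1))
print(env.state(),env.hold_point_z)
E
```

```text
top (array([ 431.13315392,   34.00155465, 1021.69771541]), array([ 1.83210801e-01, -3.93625165e-05, -9.83182042e-01]))
clamp_box 0.69 [179.3 190.2  69.3 100. ]
mandrel_mid 0.61 [206.6 208.5  12.9  17.5]
mandrel_mid 0.51 [143.  245.5  23.   13.4]
tray_floor 0.96 [344.6 200.1  47.9  59.2]
side (array([444.17012346, 963.4616335 , 988.30464372]), array([ 0.10436195, -0.71494634, -0.69141183]))
clamp_box 0.88 [239.9 240.   93.   69.2]
knob_mid 0.46 [321.8 242.1   9.9  17.6]
mandrel_mid 0.58 [258.8 240.2  11.2  24.1]
mandrel_mid 0.54 [289.  300.4  10.7  28.5]
tray_floor 0.77 [271.5 164.2  46.1  27.9]
tray_floor 0.41 [246.  240.6  84.4  66.8]
{'time_s': 0.5, 'qpos': array([-7.69498024e+01,  1.83129847e+01,  8.96416608e+01, -4.02133332e-04,
        7.20432392e+01, -1.14545530e+00]), 'qvel': array([ 0.04531074,  0.02041812, -0.08038421,  0.11369301, -0.01627127,
       -0.02854898]), 'effort': array([ 1.34437364e-04, -4.11992598e+01, -2.32038850e+01,  7.26549025e-02,
        3.84720764e-02, -3.70689600e-05]), 'ee_pos': array([ 141.01241575, -557.44063172,  213.94698021]), 'ee_rot': array([1.79997893e+02, 4.24761462e-04, 1.41957769e+01]), 'force': array([ 0.23800025, -1.09820832, -0.6645686 ]), 'torque': array([-0.00589665,  0.0368605 , -0.00928034]), 'gripper_width': 91.39791183819727} -18.8
```

View pics/top0.png

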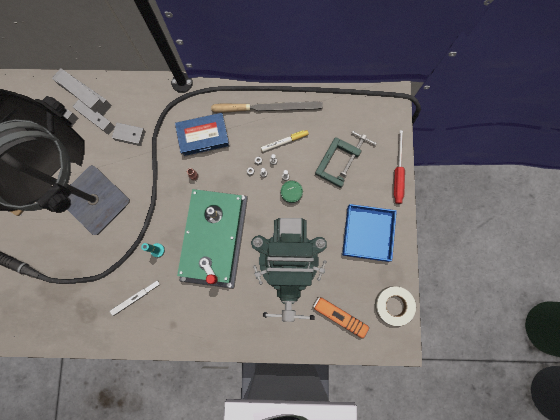

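View pics/side0.png

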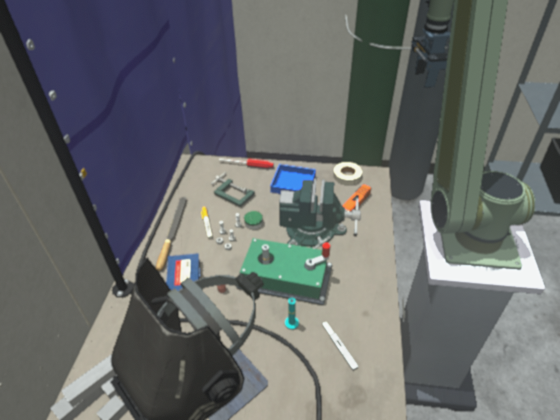

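The top view shows the box at about (212,238), with the mandrel at (212,213), crank hub at (205,263) and red knob at (211,280). The tray is at (370,233), and a tall vise stands between box and tray at (290,255). The turquoise decoy is at (152,249). The side view agrees: mandrel (264,252), knob (326,248).

```bash
cat > m.py <<'E'
from h import *
im=grab_frame("top");hsv=cv2.cvtColor(im,cv2.COLOR_RGB2HSV)
def blob(mask,roi):
    x,y,w,h=roi;m=np.zeros(mask.shape,np.uint8);m[y:y+h,x:x+w]=mask[y:y+h,x:x+w]
    n,l,s,c=cv2.connectedComponentsWithStats(m);k=1+np.argmax(s[1:,4]);return (l==k).astype(np.uint8),c[k],s[k]
g=cv2.inRange(hsv,(60,80,60),(88,255,255));b,c,s=blob(g,(170,180,85,115))
cn=max(cv2.findContours(b,0,2)[0],key=len);bp=cv2.boxPoints(cv2.minAreaRect(cv2.convexHull(cn)))
W=np.array([at_z("top",*p,68) for p in bp]);print("box corners",W[:,:2].round(1),np.linalg.norm(W-np.roll(W,1,0),axis=1).round(1))
C=W.mean(0);e=[W[1]-W[0],W[2]-W[1]];e=max(e,key=np.linalg.norm);e/=np.linalg.norm(e)
if e[0]<0:e=-e
print("C",C,"yaw",np.degrees(np.arctan2(e[1],e[0])),"axis",C-68*e,"socket",C+52*e)
r=cv2.inRange(hsv,(0,150,100),(8,255,255))|cv2.inRange(hsv,(172,150,100),(180,255,255));b,c,s=blob(r,(195,265,35,30));print("knob",c,s,at_z("top",*c,120))
bl=cv2.inRange(hsv,(100,120,80),(125,255,255));b,c,s=blob(bl,(335,195,70,75))
cn=max(cv2.findContours(b,0,2)[0],key=len);rc=cv2.minAreaRect(cn);T=np.array([at_z("top",*p,30) for p in cv2.boxPoints(rc)]);print("tray",T[:,:2].round(1),T.mean(0),np.linalg.norm(T-np.roll(T,1,0),axis=1).round(1))
ax=C-68*e;so=C+52*e;so[2]=112;ax[2]=84
print("proj socket top/side",proj("top",so),proj("side",so),"axis",proj("top",ax),proj("side",ax))
c1=cv2.resize(im[180:300,170:260],None,fx=6,fy=6,interpolation=cv2.INTER_CUBIC)
s=grab_frame("side");c2=cv2.resize(s[180:330,230:380],(0,0),fx=4,fy=4,interpolation=cv2.INTER_CUBIC)
o=np.zeros((720,1140,3),np.uint8);o[:,:540]=c1;o[:600,540:]=c2
cv2.imwrite("pics/crop1.png",cv2.resize(o,(798,504))[:,:,::-1])
E
python3 m.py
```

```text
box corners [[445.8 274.7]
 [659.8 256. ]
 [642.9 128.7]
 [430.5 152.1]] [123.6 214.8 128.4 213.7]
C [544.76430729 202.85971384  68.        ] yaw -4.985676297857738 axis [477.02158831 208.76936914  68.        ] socket [596.56756298 198.34056567  68.        ]
knob [210.23943662 278.77464789] [206 275  10   9  71] [438.8792014  187.14072076 120.        ]
tray [[ 503.3 -122.3]
 [ 635.5 -137.8]
 [ 624.1 -262.1]
 [ 492.5 -243.9]] [ 563.84498691 -191.52754638   30.        ] [122.  133.2 124.8 132.8]
proj socket top/side [[209.51353734 210.22721115]] [[265.36195834 246.63119291]] axis [[204.48208461 262.31225061]] [[310.56515956 260.71050144]]
```

View pics/crop1.png

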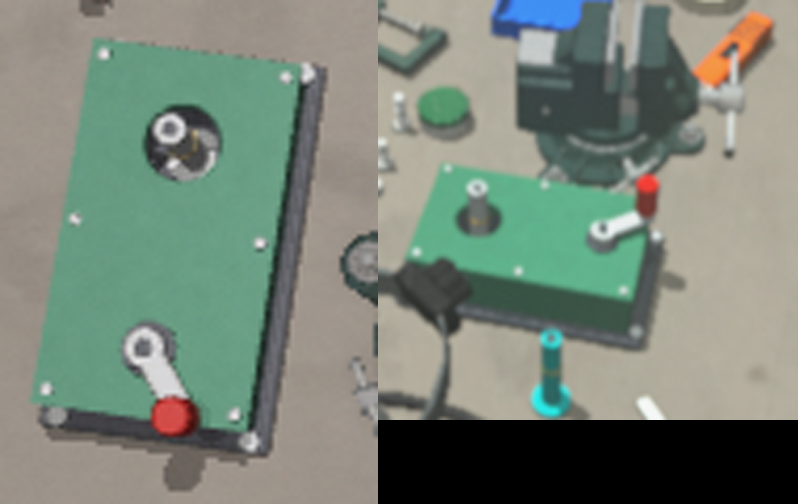

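The crop confirms the fit: mandrel top at top-image (210.5,210.5) against a predicted (209.5,210.2), hub at (204,262.6) against (204.5,262.3). The knob is about 44 mm from the axis at -150°. Next I move above the knob with the jaws turned to close along world x, which keeps the gripper body away from the vise.

```bash
python3 -m jog '0 0 2 0.5 1 2 1; 0 0 4 1.2 3 3 1; 0 0 6 2.1 5.2 3.5 1; 0 0 8 3 7.5 4 1; 0 0 10 3.9 9.7 4 1'
python3 - <<'E'
from h import *
# vise height: triangulate front jaw top
def tri(a,b):
    c1,d1=ray("top",*a);c2,d2=ray("side",*b);A=np.c_[d1,-d2];s=np.linalg.lstsq(A,c2-c1,rcond=None)[0]
    p,q=c1+d1*s[0],c2+d2*s[1];return (p+q)/2,np.linalg.norm(p-q)
for a,b in(((290,226),(293,187)),((282,222),(285,192)),((290,252),(317,185))):print(tri(a,b))
print(tri((210.5,210.5),(264.5,247)),tri((211,279.5),(326,244)))
E
```

```text
time_s: 1.23
ee_pos: [239.2, -313.6, 315.1]
ee_rot: [179.8, 0.1, 64.5]
force: [1.4, 0.3, 0.6]
gripper_width: 91.4
(array([550.40531572,  11.51927201, 162.18509985]), np.float64(11.495884151921992))
(array([565.46806802,  28.99558664, 155.90601659]), np.float64(0.35802566241092837))
(array([488.11423191,  11.17330848, 175.71417007]), np.float64(20.54905844017666))
(array([597.97354041, 196.72187296, 108.1608052 ]), np.float64(2.5725687830115413)) (array([438.95607968, 184.25596443, 126.4265644 ]), np.float64(3.371516481060385))
```

```bash
python3 -m jog '0 0 2 0.9 2.25 0 1; 0 0 4 1.8 4.5 0 1; 0 0 5.1 2.7 6.75 0 1; 0 0 5.1 3.6 9 0 1; 0 0 5.1 4.5 11.25 0 1'
python3 -m jog '0 0 0 0.9 2.2 0 1; 0 0 0 1.8 4.4 0 1; 0 0 0 2.7 6.6 -1 1; 0 0 0 3.5 8.8 -2 1; 0 0 0 3.5 8.8 -3 1'
```

```text
time_s: 1.85
ee_pos: [351.4, -31.9, 314.4]
ee_rot: [179.9, 0.0, 89.7]
force: [1.7, 0.7, 0.4]
gripper_width: 91.3
time_s: 2.48
ee_pos: [439.5, 189.7, 237.9]
ee_rot: [180.0, -0.1, 89.9]
force: [-0.8, -0.6, 0.2]
gripper_width: 91.3
```

```bash
python3 -m jog '0 0 0 0 -0.1 -2 1; 0 0 0 0 -0.1 -4 1; 0 0 0 0 -0.1 -5 0.6; 0 0 0 0 -0.1 -5.8 0.5; 0 0 0 0 -0.1 -5.8 0.5'
python3 - <<'E'
from h import *
a=snap("side","side1")[200:300,260:400];b=snap("top","top1")[230:330,150:290]
o=np.vstack([a,b]);cv2.imwrite("pics/c2.png",cv2.resize(o,None,fx=3,fy=3,interpolation=2)[:,:,::-1]);print(env.state()["ee_pos"],env.state()["force"])
E
```

```text
time_s: 3.1
ee_pos: [437.5, 183.4, 92.9]
ee_rot: [-179.8, 0.1, 89.7]
force: [0.4, 0.3, -0.1]
gripper_width: 64.0
[439.0055129  183.99837345  94.58390184] [0.37492294 0.06294261 1.23886621]
```

View pics/c2.png

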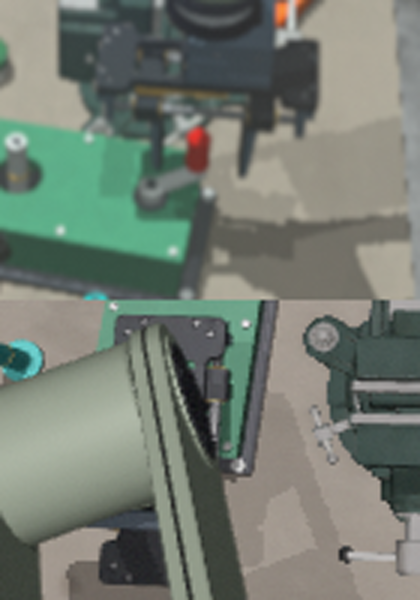

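The knob (side crop (198,150)) sits midway between the two fingertips ((155,165) and (243,170)), so I close on it.

```bash
python3 -m jog '0 0 0 0 0 0 0.2; 0 0 0 0 0 0 0.2; 0 0 0 0 0 0 0.2;0 0 0 0 0 0 0.1; 0 0 0 0 0 0 0.1' 25; python3 -m jog '0 0 0 0 0 0 0.1; 0 0 0 0 0 0 0.1' 25
```

```text
time_s: 3.82
ee_pos: [439.2, 184.1, 94.4]
ee_rot: [179.9, -0.0, 89.7]
force: [1.0, 0.8, 2.5]
gripper_width: 21.2
time_s: 4.08
ee_pos: [439.2, 184.1, 94.3]
ee_rot: [179.9, -0.0, 89.7]
force: [1.8, 0.3, 3.3]
gripper_width: 21.4
```

Run:
```python
import numpy as np
for k in range(4):
    P=lambda i:1.8*np.array([np.cos(np.radians(-147.2-18*i)),np.sin(np.radians(-147.2-18*i))])
    print([(P(5*k+i)-P(5*k)).round(2).tolist() for i in range(1,6)])
```

```text
[[-0.23, 0.52], [-0.28, 1.08], [-0.17, 1.63], [0.12, 2.11], [0.54, 2.49]]
[[0.52, 0.23], [1.08, 0.28], [1.63, 0.17], [2.11, -0.12], [2.49, -0.54]]
[[0.23, -0.52], [0.28, -1.08], [0.17, -1.63], [-0.12, -2.11], [-0.54, -2.49]]
[[-0.52, -0.23], [-1.08, -0.28], [-1.63, -0.17], [-2.11, 0.12], [-2.49, 0.54]]
```

```bash
python3 -m jog '0 0 0 -0.23 0.52 0 0.1; 0 0 0 -0.28 1.08 0 0.1; 0 0 0 -0.17 1.63 0 0.1; 0 0 0 0.12 2.11 0 0.1; 0 0 0 0.54 2.49 0 0.1'
```

```text
time_s: 4.7
ee_pos: [449.8, 242.9, 94.1]
ee_rot: [-179.7, 0.5, 89.9]
force: [-1.5, -14.4, 13.1]
gripper_width: 20.8
```

```bash
python3 -m jog '0 0 0 0.52 0.23 0 0.1; 0 0 0 1.08 0.28 0 0.1; 0 0 0 1.63 0.17 0 0.1; 0 0 0 2.11 -0.12 0 0.1; 0 0 0 2.49 -0.54 0 0.1'
```

```text
time_s: 5.32
ee_pos: [512.0, 236.6, 94.3]
ee_rot: [-179.7, -0.3, 89.6]
force: [-4.0, 10.0, 5.1]
gripper_width: 21.1
```

```bash
python3 -m jog '0 0 0 0.23 -0.52 0 0.1; 0 0 0 0.28 -1.08 0 0.1; 0 0 0 0.17 -1.63 0 0.1; 0 0 0 -0.12 -2.11 0 0.1; 0 0 0 -0.54 -2.49 0 0.1'; python3 -m jog '0 0 0 -0.52 -0.23 0 0.1; 0 0 0 -1.08 -0.28 0 0.1; 0 0 0 -1.63 -0.17 0 0.1; 0 0 0 -2.11 0.12 0 0.1; 0 0 0 -2.49 0.54 0 0.1'
```

```text
time_s: 5.95
ee_pos: [506.1, 172.3, 94.7]
ee_rot: [179.3, -0.2, 89.8]
force: [13.9, 1.1, -3.4]
gripper_width: 21.3
time_s: 6.58
ee_pos: [440.0, 183.0, 94.4]
ee_rot: [179.8, 0.2, 89.8]
force: [9.9, -6.5, -0.6]
gripper_width: 21.3
```

```bash
python3 -m jog '0 0 0 -0.23 0.52 0 0.1; 0 0 0 -0.28 1.08 0 0.1; 0 0 0 -0.17 1.63 0 0.1; 0 0 0 0.12 2.11 0 0.1; 0 0 0 0.54 2.49 0 0.1'
```

```text
time_s: 7.2
ee_pos: [449.7, 242.9, 94.0]
ee_rot: [-179.7, 0.5, 89.9]
force: [-2.0, -13.9, 12.1]
gripper_width: 21.1
```

```bash
python3 -m jog '0 0 0 0.52 0.23 0 0.1; 0 0 0 1.08 0.28 0 0.1; 0 0 0 1.63 0.17 0 0.1; 0 0 0 2.11 -0.12 0 0.1; 0 0 0 2.49 -0.54 0 0.1'
```

```text
time_s: 7.82
ee_pos: [512.0, 236.5, 94.3]
ee_rot: [-179.8, -0.3, 89.6]
force: [-5.0, 9.2, 6.2]
gripper_width: 21.3
```

```bash
python3 -m jog '0 0 0 0.23 -0.52 0 0.1; 0 0 0 0.28 -1.08 0 0.1; 0 0 0 0.17 -1.63 0 0.1; 0 0 0 -0.12 -2.11 0 0.1; 0 0 0 -0.54 -2.49 0 0.1'
```

```text
time_s: 8.45
ee_pos: [502.7, 169.5, 94.5]
ee_rot: [179.7, 0.1, 89.8]
force: [5.4, -4.1, 4.8]
gripper_width: 21.4
```

```bash
python3 -m jog '0 0 0 -0.17 -0.09 0 0.1; 0 0 0 -0.34 -0.17 0 0.1;0 0 0 -0.52 -0.23 0 0.1'; python3 -m jog '0 0 0 0 0 0 0.1;0 0 0 0 0 0 0.1'
```

```text
time_s: 8.82
ee_pos: [487.8, 163.3, 94.4]
ee_rot: [180.0, 0.2, 89.8]
force: [2.7, -7.3, 6.9]
gripper_width: 21.4
time_s: 9.07
ee_pos: [487.3, 163.2, 94.4]
ee_rot: [-180.0, 0.2, 89.8]
force: [1.2, -8.6, 7.7]
gripper_width: 21.4
```

Drag fell from about 11–12 N to about 1 N within this quadrant, so the crank has gone slack, at most 0.3 turn ago. I release the knob and look before taking the mandrel.

```bash
python3 -m jog '0 0 0 0 0 0 0.5; 0 0 0 0 0 0 0.5; 0 0 0 0 0 1.5 0.5; 0 0 0 0 0 3 0.5; 0 0 0 2.2 0.7 4 0.5'; python3 -m jog '0 0 0 2.2 0.7 0 0.5;0 0 0 2.2 0.7 0 0.5;0 0 0 2.2 0.7 0 0.5'
python3 - <<'E'
from h import *
s=snap("side","side2");cv2.imwrite("pics/c3.png",cv2.resize(s[190:300,230:380],None,fx=4,fy=4,interpolation=2)[:,:,::-1]);print(env.state()["ee_pos"],env.state()["force"])
for p in((597,198,112),(598,196.7,112)):print(proj("side",p))
E
```

```text
time_s: 9.7
ee_pos: [539.7, 181.9, 195.3]
ee_rot: [-179.8, 0.0, 89.7]
force: [2.8, 0.4, -0.4]
gripper_width: 45.9
time_s: 10.07
ee_pos: [595.9, 199.5, 192.4]
ee_rot: [-179.8, 0.1, 89.7]
force: [-0.7, 0.0, 0.6]
gripper_width: 45.4
[595.72705765 199.37699155 192.92694903] [-0.93573256 -0.00782246 -0.072562  ]
[[265.21771342 246.51952497]]
[[264.91441462 246.11512773]]
```

View pics/c3.png

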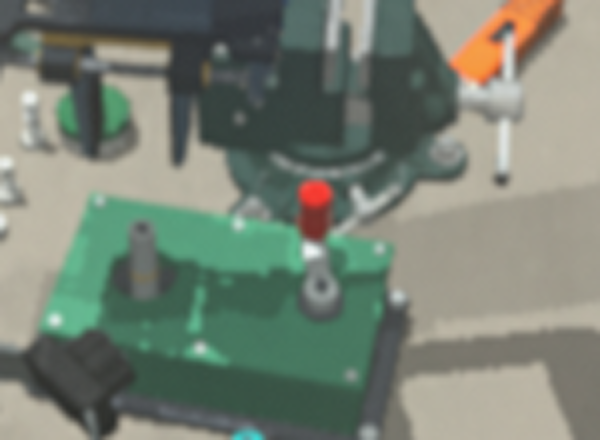

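The knob stands free at crop (316,210) and the mandrel top is at side pixel (265.5,247), matching the prediction of (265,246.3). I descend and grip.

```bash
python3 -m jog '0 0 0 0.04 -0.04 -2 0.5; 0 0 0 0.04 -0.04 -3.5 0.5; 0 0 0 0.04 -0.04 -4.6 0.5; 0 0 0 0.04 -0.04 -4.6 0.5; 0 0 0 0.04 -0.04 -4.6 0.5'; python3 -m jog '0 0 0 0 0 0 0.1;0 0 0 0 0 0 0.1;0 0 0 0 0 0 0.1;0 0 0 0 0 0 0.1' 25;  python3 -m jog '0 0 0 0 0 0 0.1;0 0 0 0 0 0 0.1' 35
```

```text
time_s: 10.75
ee_pos: [598.6, 198.6, 80.4]
ee_rot: [179.9, -0.0, 89.7]
force: [0.5, -0.3, 0.5]
gripper_width: 45.8
time_s: 11.25
ee_pos: [598.5, 198.5, 79.2]
ee_rot: [180.0, -0.0, 89.7]
force: [-1.3, -0.2, 2.0]
gripper_width: 17.5
time_s: 11.5
ee_pos: [598.5, 198.5, 79.2]
ee_rot: [180.0, -0.0, 89.7]
force: [-1.0, -0.2, 4.8]
gripper_width: 17.7
```

Gripped at 18 mm. I lift 2–3 mm gently first to check that it is free.

```bash
python3 -m jog '0 0 0 0 0 0.05 0.1;0 0 0 0 0 0.1 0.1;0 0 0 0 0 0.1 0.1'
```

```text
time_s: 11.88
ee_pos: [598.2, 198.3, 80.7]
ee_rot: [-180.0, 0.0, 89.7]
force: [0.1, 0.1, -2.2]
gripper_width: 17.1
```

```bash
python3 -m jog '0 0 0 0 0 0.1 0.1;0 0 0 0 0 0.2 0.1;0 0 0 0 0 0.2 0.1'
```

```text
time_s: 12.25
ee_pos: [598.7, 198.5, 86.7]
ee_rot: [180.0, -0.0, 89.7]
force: [-0.2, 0.1, -3.4]
gripper_width: 17.1
```

```bash
python3 -m jog '0 0 0 0 0 0.7 0.1;0 0 0 0 0 1.5 0.1;0 0 0 0 0 2.5 0.1;0 0 0 0 0 4 0.1;0 0 0 0 0 5.5 0.1';python3 -m jog '0 0 0 0 0 1.3 0.1;0 0 0 0 0 2.3 0.1;0 0 0 0 0 2.7 0.1; 0 0 0 0 0 2.7 0.1;0 0 0 0 0 2.7 0.1'
python3 - <<'E'
from h import *
s=snap("side","side3");cv2.imwrite("pics/c4.png",cv2.resize(s[120:300,200:380],None,fx=3,fy=3,interpolation=2)[:,:,::-1]);print(env.state()["ee_pos"],env.state()["force"])
E
```

```text
time_s: 12.88
ee_pos: [598.4, 198.5, 226.2]
ee_rot: [179.9, -0.0, 89.7]
force: [-0.3, 0.6, -2.9]
gripper_width: 17.2
time_s: 13.5
ee_pos: [597.8, 198.2, 290.0]
ee_rot: [-179.9, 0.0, 89.7]
force: [0.4, -0.3, -2.6]
gripper_width: 17.2
[597.87346017 198.25754673 289.87455384] [ 0.16983313  0.61582874 -3.10851022]
```

View pics/c4.png

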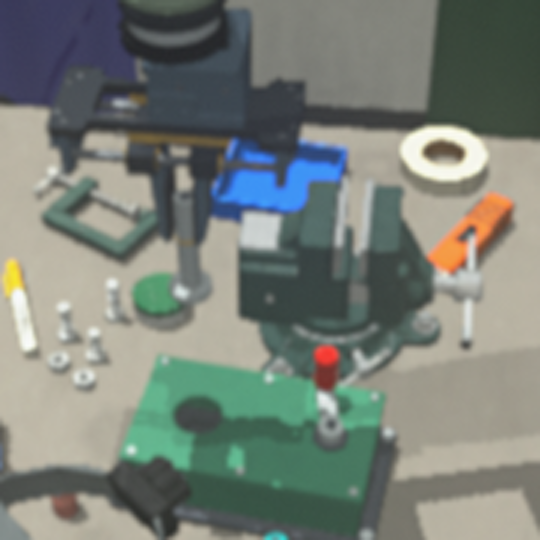

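The mandrel hangs upright in the fingers at crop (188,245) and the socket is empty. I carry it high over the vise to the tray.

```bash
python3 -m jog '0 0 0 0 -1 0 0.1;0 0 0 -0.2 -2.6 0 0.1;0 0 0 -0.4 -4.4 0 0.1;0 0 0 -0.6 -6.2 0 0.1;0 0 0 -0.8 -8 0 0.1';python3 -m jog '0 0 0 -0.1 -1.8 0 0.1;0 0 0 -0.3 -3.6 0 0.1;0 0 0 -0.4 -5.4 0 0.1;0 0 0 -0.5 -6.8 0 0.1;0 0 0 -0.5 -7.6 0 0.1'; python3 -m jog '0 0 0 0 0 -1 0.1;0 0 0 0 0 -2.5 0.1;0 0 0 0 0 -4 0.1; 0 0 0 0 0 -5 0.1;0 0 0 0 0 -5 0.1'
python3 - <<'E'
from h import *
s=snap("side","side4");cv2.imwrite("pics/c5.png",cv2.resize(s[110:230,200:380],None,fx=4,fy=4,interpolation=2)[:,:,::-1]);print(env.state()["ee_pos"],env.state()["force"])
E
```

```text
time_s: 14.18
ee_pos: [577.8, -2.9, 290.3]
ee_rot: [-179.9, 0.0, 89.7]
force: [-0.0, 0.2, -3.1]
gripper_width: 17.2
time_s: 14.8
ee_pos: [565.4, -193.1, 290.3]
ee_rot: [-179.9, -0.0, 89.6]
force: [0.7, 0.2, -3.1]
gripper_width: 17.4
time_s: 15.42
ee_pos: [564.5, -190.4, 163.8]
ee_rot: [-179.7, -0.1, 89.7]
force: [0.4, -0.4, -3.0]
gripper_width: 16.9
[ 565.80925668 -190.97036445  165.69686048] [-0.90665797  0.27104603 -2.46553773]
```

View pics/c5.png

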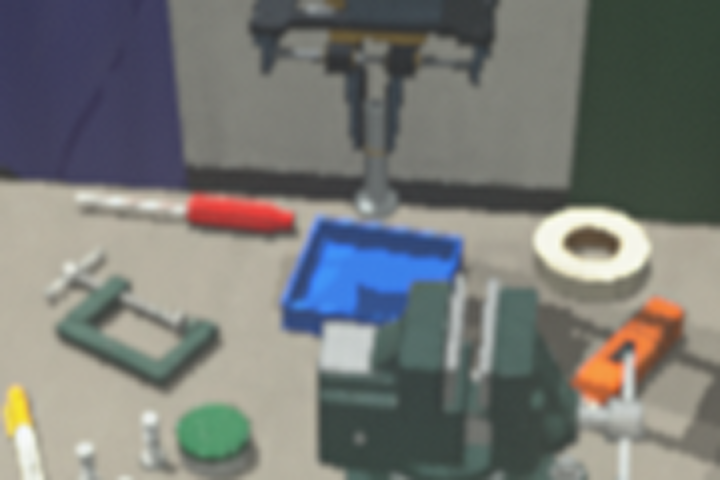

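The mandrel hangs above the tray; its foot is at crop (377,205) and the tray centre at about (375,275). I lower it to just above the floor, then ease down.

```bash
python3 -m jog '0 0 0 0 0 -1 0.1;0 0 0 0 0 -2.2 0.1;0 0 0 0 0 -3.1 0.1; 0 0 0 0 0 -3.5 0.1;0 0 0 0 0 -3.6 0.1'; python3 -m jog '0 0 0 0 0 -0.05 0.1; 0 0 0 0 0 -0.1 0.1; 0 0 0 0 0 -0.1 0.1'
```

```text
time_s: 16.1
ee_pos: [566.7, -191.7, 77.0]
ee_rot: [179.9, 0.0, 89.7]
force: [0.6, 0.1, -2.7]
gripper_width: 17.6
time_s: 16.48
ee_pos: [566.1, -191.7, 74.3]
ee_rot: [180.0, 0.0, 89.7]
force: [-0.4, 1.1, -1.8]
gripper_width: 17.3
```

```bash
python3 -m jog '0 0 0 0 0 -0.06 0.1; 0 0 0 0 0 -0.1 0.1; 0 0 0 0 0 -0.1 0.1'
```

```text
time_s: 16.85
ee_pos: [565.9, -191.6, 71.3]
ee_rot: [180.0, 0.0, 89.7]
force: [0.5, 0.3, -2.3]
gripper_width: 17.3
```

```bash
python3 -m jog '0 0 0 0 0 -0.04 0.1; 0 0 0 0 0 -0.04 0.1; 0 0 0 0 0 -0.04 0.1'
```

```text
time_s: 17.23
ee_pos: [566.1, -191.6, 71.2]
ee_rot: [180.0, 0.0, 89.7]
force: [-2.4, 0.3, 5.6]
gripper_width: 17.6
```

Contact: the force along z rose to +5.6 N with the TCP at z = 71.2, as expected. I open and withdraw straight up.

```bash
python3 -m jog '0 0 0 0 0 0 0.2;0 0 0 0 0 0 0.4;0 0 0 0 0 0 0.6;0 0 0 0 0 0 0.6;0 0 0 0 0 0.5 0.6'; python3 -m jog '0 0 0 0 0 1 0.6;0 0 0 0 0 3 0.6;0 0 0 0 0 5 0.6;0 0 0 0 0 7 0.6;0 0 0 0 0 8 0.6'; python3 -m jog '0 0 0 -1 -1.5 0 0.6;0 0 0 -2.2 -3.5 0 0.6;0 0 0 -3.4 -5.5 0 0.6;0 0 0 -4.6 -7.5 0 0.6;0 0 0 -5.5 -8.5 0 0.6'
python3 - <<'E'
from h import *
s=snap("side","side5")[130:330,200:380];t=snap("top","top5")[170:330,170:420]
a=cv2.resize(s,(396,440),interpolation=2);b=cv2.resize(t,(400,256),interpolation=2);o=np.zeros((440,796,3),np.uint8);o[:,:396]=a;o[:256,396:]=b
cv2.imwrite("pics/c6.png",o[:,:,::-1]);print(env.state()["ee_pos"],env.state()["force"])
E
```

```text
time_s: 17.85
ee_pos: [565.2, -191.3, 82.3]
ee_rot: [-179.9, -0.0, 89.7]
force: [-0.3, -0.1, 0.5]
gripper_width: 53.8
time_s: 18.48
ee_pos: [566.8, -191.8, 287.4]
ee_rot: [179.7, 0.1, 89.7]
force: [0.2, 0.5, -1.2]
gripper_width: 54.6
time_s: 19.1
ee_pos: [426.9, -406.3, 283.6]
ee_rot: [180.0, 0.1, 89.6]
force: [0.2, -0.4, 1.1]
gripper_width: 54.8
[ 426.18662407 -406.5614144   283.62512804] [-0.59906019 -0.11929542 -0.05486854]
```

View pics/c6.png

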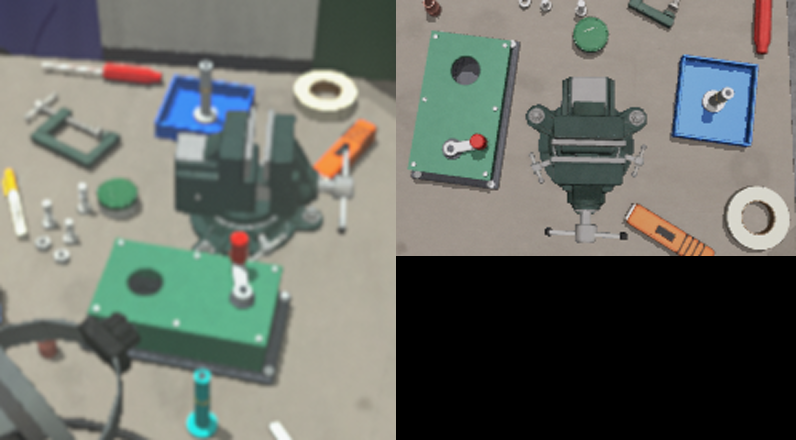

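The mandrel stands upright in the middle of the tray (side crop (206,95), top crop (715,100)), and the socket is empty. Tin, tape, pen and decoy are where they were, and the arm is clear. I hand the job in.

```bash
python3 -m jog '0 0 0 0 0 0 0.6;0 0 0 0 0 0 0.6'; python3 -c "
from workcell import env; print(env.job_done())"
```

```text
time_s: 19.45
ee_pos: [429.2, -403.1, 283.2]
ee_rot: [180.0, -0.0, 89.8]
force: [-0.5, 0.3, 1.0]
gripper_width: 54.5
the job is handed in; nothing more can be done
None
```

The mandrel is out of the clamp box and standing upright in the middle of the blue tray. I handed the job in at about 19.5 s.

- **Cranking:** I turned the crank clockwise about 1.8 turns. The drag then fell from about 11–12 N to about 1 N, and I stopped at most 0.3 turn past that point.
- **Lifting:** A gentle test lift showed only the mandrel's weight, about 3 N, so it was free. I then lifted it straight out, carried it high over the vise, and lowered it until the fingers felt 5.6 N of contact with the tray floor.
- **Last checks:** The final pictures from both cameras show the mandrel upright in the tray, the socket empty, and the tin, pen, tape and decoy looking unmoved. The arm is well clear, with no contact force. I judged the bystanders by eye and did not measure them.
- **Disagreement:** While cranking I saw sideways forces up to about 11 N and vertical forces up to 13 N, which I put down to a 1–2 mm error in the estimated crank axis. They stayed far below the limits. No check failed.

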